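# Lock the enclosure cover with the flat-blade key

## Robot

A 6-joint arm with a two-finger parallel gripper is mounted at the origin on the work surface; the furniture and walls round the work are solid. World frame = base frame: x ahead of the robot, y to its left, z up, the work surface at z = 0. Lengths are in mm, angles in rad, forces in N, time in s.
With the tool pointing down it reaches from about 325 to 850 mm from the base axis. Payload 4.4 kg.
Tool frame: the origin (TCP) lies midway between the tips of the shut fingers; the grasp point (between the pads) lies 19 mm behind it; x points along the fingers, y is the direction in which the jaws open and shut, and the axes are right-handed (so a half turn about x gives the same grasp; the last joint's range is limited). The gripper opens to 94 mm and grips with 3 to 60 N. Pads are 16 mm wide; open, the fingers measure 119 mm over their backs; the gripper's body (75 mm by 177 mm) begins 78 mm behind the grasp point.
Start: joints at [0.98, 0.207, 1.542, -0, 1.393, -0.15], TCP at [245.341, 520.034, 205.447] pointing down, gripper open.
Joint ranges: [-2.73, 2.73], [-0.86, 2.22], [0.23, 2.46], [-1.11, 4.25], [0.08, 2.63], [-2.82, 2.82]. Speed limits (rad/s): [2.79, 2.79, 3.14, 3.14, 3.14, 3.14].

## Interface

Orientations are given as a unit quaternion [x, y, z, w].
In Python, from plant import manip gives the robot as it stands. The module is installed in compiled form; this text tells all that it offers. Calls block until the motion is done:
- manip.reach(position, orientation): joint-space move of the TCP to a pose.
- manip.move_linear(position, rotation=None, max_speed=150): straight line of the TCP; rotation=None keeps the orientation; max_speed is the mean speed in mm/s.
- manip.move_j(angles): joint-space move.
- manip.grip(opening, grip_force=None): finger opening in mm; grip_force is the grip in N (None keeps the last); returns when the fingers have stopped.
- manip.dwell(seconds).
- manip.ik(position, orientation): joint angles nearest the present ones, or None.
- manip.get_image(name): name is "scene" or "top" or "wrist"; returns a dict with "image" (400x640x3 uint8, blue, green, red), "camera_matrix" (3x3 intrinsics, pixels), "rvec" (rotation vector, rad) and "tvec" (3), from world to camera coordinates, as OpenCV has them. Camera axes: x right, y down, z forward; pixel columns grow to the right and rows downward; lengths in mm; the calibration is good to about 2 mm. The wrist camera is an equidistant fisheye: a pixel r from the principal point sees the ray r / f radians off the axis. A picture is of the moment at which its call begins. There is no depth.
A pose or a line that the arm cannot do raises manip.MotionError and nothing moves.
- manip.job_done(): hands the job in, once; it reports no verdict.
Trained networks look in the newest picture that a camera, given by its name, has taken for a name from the list of things; names that differ only in an ending like _2 or _b are one class to them, and where a whole thing is asked for, a point or a joint stands for the part that bears it (a point fixed in the world has none). Each returns a list of dicts, best first, with "conf" (0 to 1); they miss things now and then, are a little off and sometimes report something else, mostly with a low value. They report only what shows in the picture. A call takes as long as a camera call. They do not tell look-alikes from the thing itself.
- manip.find_in(label, camera): "rect" ([centre column, centre row, width, height] in pixels, round what is visible of it).
Readings, each from a call of its own:
- manip.current_time(): time.
- manip.current_joints(): joint angles.
- manip.current_qd(): joint speeds.
- manip.current_joint_torque(): joint torques, N m.
- manip.current_position(): TCP position.
- manip.current_tool_rot(): TCP orientation.
- manip.current_force(): force on the tool from outside, world axes, zero at the start.
- manip.current_wrist_torque(): the same for the moment, N m.
- manip.current_gripper_width(): finger opening in mm.
Only numpy, scipy, OpenCV 4.12 (cv2) and the standard library are available. Lean on these libraries where they do the work, as an engineer would, in place of code of your own. Each camera call takes 0.05 s, during which the arm holds its last target.

## Task

Take the orange-handled flat-blade key out of its wooden stand, put its blade fully home in the slot of the cam lock in the round cover of the grey enclosure, and turn the cam clockwise about a quarter turn, keeping the blade home as the cover is drawn down, until it seats against its stop. Work gently and by feel: do not force the cam past its stop or press hard on it. Then stand the key back fully in its stand, let go, and leave everything else where it is.

Things in the scene. Friction and masses are not known exactly. Their poses are not given: they have to be found in the camera images.
- key_grip (a point): Centre of the key's handle. The key stands upright, blade down, in the stand: an orange handle 24 x 24 mm square, 70 mm tall (this point is half-way up), below it a round dark steel flange 38 mm across and 4 mm thick that rests on the stand's top, then a 9 mm round steel shank and a flat blade. z points from the blade to the handle (up); x runs along the blade's width, and x and y are square to the handle's flat sides.
- key_tip (a point): Middle of the blade's lower edge, 84 mm below key_grip along the key's axis, same axes. The blade is 24 mm wide along x, 4 mm thick along y (3 mm thick in the lowest 3 mm) and 16 mm tall. The key weighs about 0.13 kg.
- key: The whole key, 119 mm long; origin and axes as key_tip.
- stand: Fixed light wooden block 66 x 56 x 56 mm (x, y, z), origin at the centre of its underside. A pocket 30 mm (x) by 10 mm (y), 50 mm deep, opens in the middle of its top; with the key in it the flange lies on the top and the blade's lower edge is 11 mm above the underside.
- enclosure: Grey instrument enclosure fixed in the white open tray, 140 x 160 x 47 mm (x, y, z); origin at the centre of its underside. A round grey access cover (120 mm across, 12 mm thick) with the cam lock in its middle lies on a black rubber gasket on top, upper face 60.7 to 62 mm above that underside, and can only move up and down; the gasket pushes it up with up to 20 N.
- cam: Steel slotted cam, 29 mm round, in the cover's middle inside a black collar (inner diameter 30 mm, outer 38 mm, 10 mm above the cover). Origin: centre of the slot's floor, 3 mm above the cover's upper face, 63.7 to 65 mm above the enclosure's underside at the start and 61 mm when seated; x runs along the slot, z up. The slot is 5.6 mm wide, 6 mm deep and runs right across; collar rim 7 mm above floor. It turns only about z; clockwise seen from above locks.
- cam_mouth (a point): Middle of the slot's mouth, 6 mm above the cam's origin. From its start the cam turns 60 to 90 degrees, unknown beforehand, to a hard stop, drawing cover and itself down 2.7 to 4 mm. Turning takes 0.05 to 0.15 N m; at the stop torque rises steeply: stay under 0.35 N m, pressing under 20 N. The blade has about 4 degrees of play each way. Friction holds the cam wherever it is left; only at its stop is it seated.
- tape_roll: Bystander: roll of beige tape, 96 mm across and 48 mm tall, lying flat; origin at the centre of its underside.
- driver_red: Bystander: red-handled screwdriver, 197 mm long, lying on the table; origin under its middle.
- pen_1: Bystander: pale pen, 145 mm long, lying on the table; origin under its middle.
Mind the look-alikes: they are no part of the job. Of the things that look like the stand, the largest one is meant.

How it is judged (in metres and radians):
On the way, in this order (a step that is already met when the one before it is completed fails the run):
1. the key's blade is home in the slot of the cam, the cover still raised (horizontal distance between key_tip and cam below 0.005 m and z of key_tip in the frame of cam below 0.0025 m and angle between the x axis of key and the x axis of cam, either way round below 0.2 rad and z of cam in the frame of enclosure above 0.0632 m), for 0.2 s.
2. the cam has been turned to its seat and the cover drawn down, with the blade still in the slot (z of cam in the frame of enclosure below 0.0612 m and horizontal distance between key_tip and cam below 0.006 m and z of key_tip in the frame of cam below 0.004 m), for 0.2 s.
At the end, for the whole second after the job is handed in: The cover is and stays drawn down (slot floor under 61.2 mm above the enclosure's underside: the cam within 5 degrees of its stop); the key stands released and at rest in the stand, upright within 0.1 rad, tip within 3.5 mm of full depth and 8 mm of the stand's axis (z of cam in the frame of enclosure below 0.0612 m and horizontal distance between key and stand below 0.008 m and z of key_tip in the frame of stand below 0.0145 m and angle between key's own z axis and vertical below 0.1 rad and linear speed of key below 0.02 m/s and contact force between the fingers and key below 0.1 N); the robot touches nothing.
It fails at once if the cam is forced past its stop or pressed hard (contact force of the key on the cam over 70 N, all contacts together) (contact force between key and cam above 70 N).
It fails at once if the robot's fingers turn or touch the cam (contact force between the fingers and cam above 0.5 N).
It fails at once if a bystander is pushed away by more than 30 mm (distance of any of tape_roll, driver_red, pen_1 from where it was at the start of the episode above 0.03 m).
It also fails if it takes over 72 s, if anything falls off the work surface, if the arm or the gripper's body presses on something with over 40 N, if the wrist force passes 120 N, or if a joint passes its speed limit or range.

## Working session

There is one attempt and no reset: what is moved stays moved. The work goes in short steps, each a Python script; the robot and the scene stay as the last script left them, time stands still between calls to the robot, and variables do not carry over. Pictures are saved under pics/ and viewed, and the job is handed in when it is done.

```bash
mkdir -p pics; ls
cat > h.py <<'E'
from plant import manip
import numpy as np, cv2
def cam(name):
    d=manip.get_image(name); return d
def proj(d,P):
    p,_=cv2.projectPoints(np.array(P,float).reshape(-1,1,3),np.array(d['rvec'],float),np.array(d['tvec'],float),np.array(d['camera_matrix'],float),None); return p.reshape(-1,2)
def ray(d,uv,z):
    K=np.array(d['camera_matrix'],float);R,_=cv2.Rodrigues(np.array(d['rvec'],float));t=np.array(d['tvec'],float).reshape(3)
    r=R.T@(np.linalg.inv(K)@np.array([uv[0],uv[1],1.])); o=-R.T@t
    return o+r*(z-o[2])/r[2]
E
python3 - <<'E'
from h import *
for n in ["scene","top","wrist"]:
    d=cam(n); cv2.imwrite(f"pics/{n}0.png",d['image']); 
    R,_=cv2.Rodrigues(np.array(d['rvec'],float)); print(n,np.array(d['camera_matrix']).round(1).tolist(),(-R.T@np.array(d['tvec']).reshape(3)).round(0), R[2].round(2))
    for l in ["key_grip","key","stand","cam","enclosure","tape_roll","driver_red","pen_1"]:
        print(l,[(np.round(x['rect']).astype(int).tolist(),round(x['conf'],2)) for x in manip.find_in(l,n)])
print(manip.current_time(),manip.current_position(),manip.current_tool_rot())
E
```

```text
pics
scene [[399.4, 0.0, 319.8], [0.0, 399.4, 198.4], [0.0, 0.0, 1.0]] [-114. -817.  715.] [ 0.52  0.66 -0.53]
key_grip [([388, 244, 14, 30], 0.88)]
key [([386, 245, 13, 29], 0.81)]
stand [([436, 261, 22, 25], 0.92), ([385, 265, 35, 35], 0.88), ([304, 245, 26, 26], 0.81)]
cam []
enclosure [([334, 199, 57, 36], 0.59)]
tape_roll [([269, 170, 28, 20], 0.56)]
driver_red [([336, 291, 78, 22], 0.57)]
pen_1 [([409, 238, 28, 9], 0.44)]
top [[405.7, 0.0, 314.1], [0.0, 405.7, 202.0], [0.0, 0.0, 1.0]] [ 284.  -40. 1393.] [ 0.16  0.   -0.99]
key_grip []
key [([398, 209, 14, 12], 0.66)]
stand [([396, 206, 22, 26], 0.71), ([338, 240, 15, 14], 0.68), ([415, 176, 21, 18], 0.58)]
cam [([301, 174, 9, 7], 0.59)]
enclosure [([298, 173, 54, 50], 0.89)]
tape_roll [([212, 190, 29, 35], 0.78)]
driver_red [([393, 256, 50, 25], 0.57)]
pen_1 [([380, 168, 8, 21], 0.43)]
wrist [[309.7, 0.0, 315.0], [0.0, 309.7, 197.8], [0.0, 0.0, 1.0]] [185. 548. 384.] [ 0.21 -0.1  -0.97]
key_grip []
key []
stand []
cam []
enclosure []
tape_roll []
driver_red []
pen_1 []
1.35 [245.34643366 520.01750601 205.44518753] [ 0.15458413  0.69000139 -0.15460732  0.68999885]
```

Run:
```python
import cv2
a=cv2.imread('pics/top0.png');b=cv2.imread('pics/scene0.png')
cv2.imwrite('pics/topc.png',cv2.resize(a[120:300,180:450],None,fx=2.9,fy=2.9,interpolation=cv2.INTER_CUBIC))
cv2.imwrite('pics/scenec.png',cv2.resize(b[140:320,240:470],None,fx=3.3,fy=3.3,interpolation=cv2.INTER_CUBIC))
```

```text
(no output)
```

View pics/topc.png

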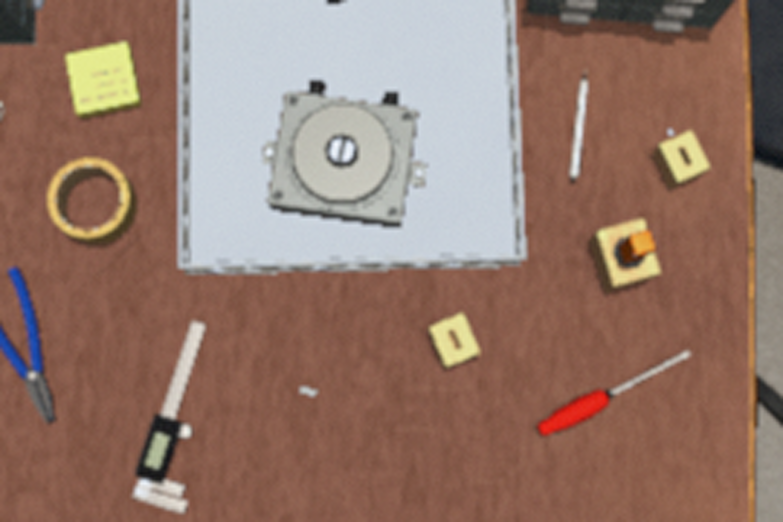

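View pics/scenec.png

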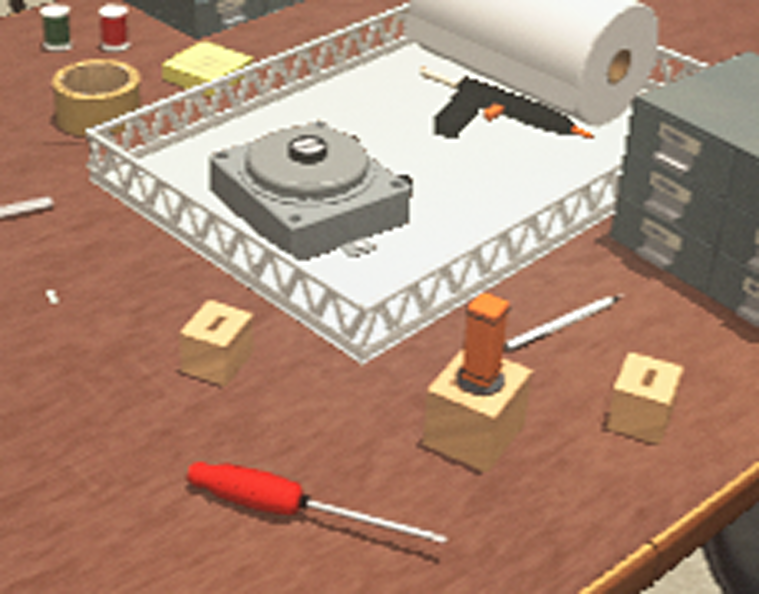

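View pics/scene0.png

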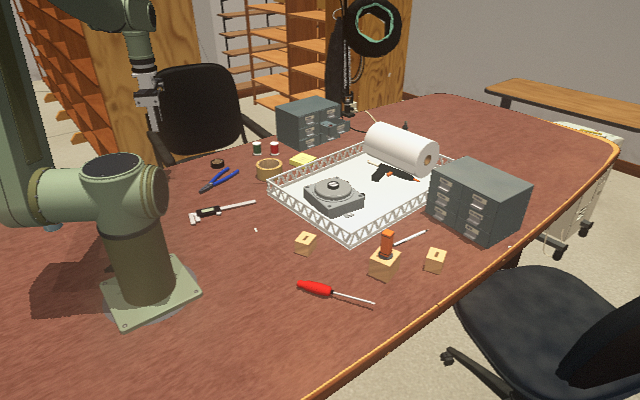

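The look-alikes for the stand are scene (385,265), the largest block with the orange key in it; (436,261), a small empty block; and (304,245), also small and empty. The first is the one meant. Top view: stand at about (396,207), cam at about (298,172).

Run:
```python
from h import *
t=cam("top"); s=cam("scene")
def C(u,v): return (180+u/2.9,120+v/2.9)
def S(u,v): return (240+u/3.3,140+v/3.3)
print("stand top corners", [ray(t,C(*p),56).round(0)[:2] for p in [(596,237),(645,219),(661,270),(612,289)]])
print("key top", ray(t,C(640,243),142).round(0), ray(s,S(489,302),142).round(0))
print("cam", ray(t,C(341,150),72).round(0), ray(s,S(307,147),72).round(0))
print("encl corners",[ray(t,C(*p),50).round(0)[:2] for p in [(281,92),(419,114),(401,224),(269,208)]])
print("tray corner inside", [ray(t,C(*p),0).round(0)[:2] for p in [(183,268),(524,262)]])
print("red",ray(t,C(540,430),15).round(),ray(t,C(690,352),5).round(),"pen",ray(t,C(584,78),5).round(),ray(t,C(575,178),5).round(), 'small', ray(t,C(685,157),40).round(),'drawer',ray(t,C(640,30),100).round())
i=cv2.resize(s['image'][220:300,350:460],None,fx=7,fy=7,interpolation=cv2.INTER_CUBIC); cv2.imwrite('pics/crop1.png',i)
```

```text
stand top corners [array([ 514., -273.]), array([ 537., -330.]), array([ 478., -348.]), array([ 454., -291.])]
key top [ 494. -306.  142.] [ 484. -321.  142.]
cam [605.  23.  72.] [602.  22.  72.]
encl corners [array([679.,  97.]), array([657., -66.]), array([525., -48.]), array([539., 106.])]
tray corner inside [array([473., 211.]), array([ 491., -197.])]
red [ 293. -215.   15.] [ 389. -392.    5.] pen [ 720. -268.    5.] [ 594. -257.    5.] small [ 615. -381.   40.] drawer [ 749. -317.  100.]
```

View pics/crop1.png

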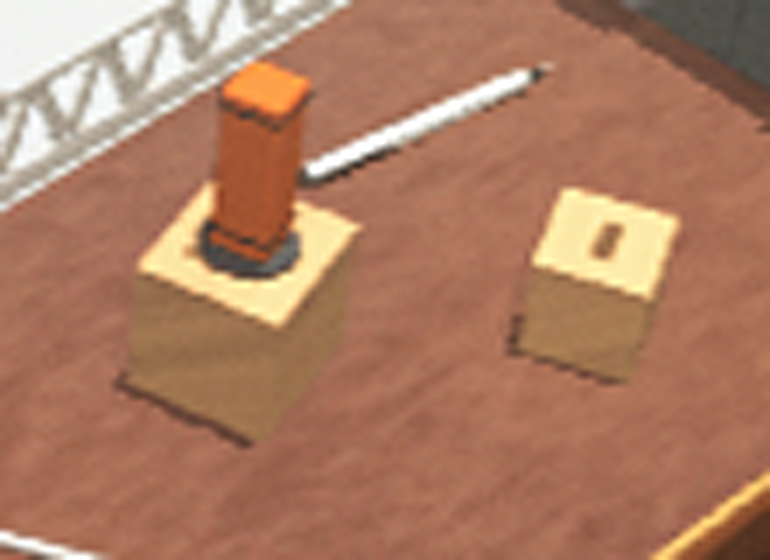

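```bash
cat >> h.py <<'E'
from scipy.spatial.transform import Rotation as Rn
def down(th):
    c,s=np.cos(th),np.sin(th)
    return Rn.from_matrix(np.array([[0,0,-1],[c,s,0],[s,-c,0]]).T).as_quat()
def rw(d,uv,z=None):
    K=np.array(d['camera_matrix'],float);R,_=cv2.Rodrigues(np.array(d['rvec'],float));t=np.array(d['tvec'],float).reshape(3)
    x=(uv[0]-K[0,2])/K[0,0]; y=(uv[1]-K[1,2])/K[1,1]; r=np.hypot(x,y)+1e-12
    v=np.array([x/r*np.sin(r),y/r*np.sin(r),np.cos(r)]); w=R.T@v; o=-R.T@t
    return o+w*(z-o[2])/w[2] if z is not None else (o,w)
def pw(d,P):
    K=np.array(d['camera_matrix'],float);R,_=cv2.Rodrigues(np.array(d['rvec'],float));t=np.array(d['tvec'],float).reshape(3)
    q=(R@np.atleast_2d(P).T).T+t; r=np.arctan2(np.hypot(q[:,0],q[:,1]),q[:,2]); n=np.hypot(q[:,0],q[:,1])+1e-9
    return np.c_[K[0,2]+K[0,0]*r*q[:,0]/n, K[1,2]+K[1,1]*r*q[:,1]/n]
E
python3 - <<'E'
from h import *
R=Rn.from_quat(manip.current_tool_rot()).as_matrix(); print(R.round(3)); 
th0=np.arctan2(R[1,1],R[0,1]);print("th0",th0)
d=cam("wrist"); o,_=rw(d,(315,198)); print("cam off tool",R.T@(o-manip.current_position()), R.T@cv2.Rodrigues(np.array(d['rvec'],float))[0][2])
for nm,p in [("stand",(496,-310,80)),("cam",(603,22,110))]:
  for deg in range(-180,180,30):
    q=manip.ik(p,down(np.radians(deg))); print(nm,deg,None if q is None else np.round(q,2))
E
```

```text
[[ 0.     0.427  0.904]
 [ 0.     0.904 -0.427]
 [-1.     0.    -0.   ]]
th0 1.1300652126995936
cam off tool [-178.99949973   -0.26135593  -66.34259645] [0.97361432 0.00101891 0.22819756]
stand -180 [-0.71  0.36  1.63 -0.    1.16  2.44]
stand -150 [-0.71  0.36  1.63 -0.    1.16  1.91]
stand -120 [-0.71  0.36  1.63 -0.    1.16  1.39]
stand -90 [-0.71  0.36  1.63 -0.    1.16  0.86]
stand -60 [-0.71  0.36  1.63 -0.    1.16  0.34]
stand -30 [-0.71  0.36  1.63 -0.    1.16 -0.18]
stand 0 [-0.71  0.36  1.63 -0.    1.16 -0.71]
stand 30 [-0.71  0.36  1.63 -0.    1.16 -1.23]
stand 60 [-0.71  0.36  1.63 -0.    1.16 -1.75]
stand 90 [-0.71  0.36  1.63 -0.    1.16 -2.28]
stand 120 [-0.71  0.36  1.63 -0.    1.16 -2.8 ]
stand 150 None
cam -180 None
cam -150 [-0.11  0.36  1.56 -0.    1.23  2.51]
cam -120 [-0.11  0.36  1.56 -0.    1.23  1.99]
cam -90 [-0.11  0.36  1.56 -0.    1.23  1.46]
cam -60 [-0.11  0.36  1.56 -0.    1.23  0.94]
cam -30 [-0.11  0.36  1.56 -0.    1.23  0.42]
cam 0 [-0.11  0.36  1.56 -0.    1.23 -0.11]
cam 30 [-0.11  0.36  1.56 -0.    1.23 -0.63]
cam 60 [-0.11  0.36  1.56 -0.    1.23 -1.15]
cam 90 [-0.11  0.36  1.56 -0.    1.23 -1.68]
cam 120 [-0.11  0.36  1.56 -0.    1.23 -2.2 ]
cam 150 [-0.11  0.36  1.56 -0.    1.23 -2.72]
```

Run:
```python
from h import *
manip.reach((595,22,200),down(np.radians(0)))
d=cam("wrist"); cv2.imwrite("pics/w1.png",d['image']); np.save("w1.npy",d,allow_pickle=True)
print([ (x['rect'],x['conf']) for x in manip.find_in("cam","wrist")])
manip.reach((490,-300,220),down(np.radians(-18)))
d=cam("wrist"); cv2.imwrite("pics/w2.png",d['image']); np.save("w2.npy",d,allow_pickle=True)
print([ (x['rect'],x['conf']) for x in manip.find_in("stand","wrist")],[ (x['rect'],x['conf']) for x in manip.find_in("key_grip","wrist")])
print(manip.current_time(), manip.current_position())
```

```text
[([326.9, 194.1, 26.5, 28.9], 0.73)]
[([195.8, 68.8, 58.2, 51.9], 0.73), ([324.0, 190.8, 75.4, 76.5], 0.66), ([425.2, 209.2, 52.9, 53.3], 0.61)] [([326.0, 202.1, 38.4, 51.7], 0.82)]
5.2083 [ 490.69576832 -298.73428921  219.88307283]
```

View pics/w1.png

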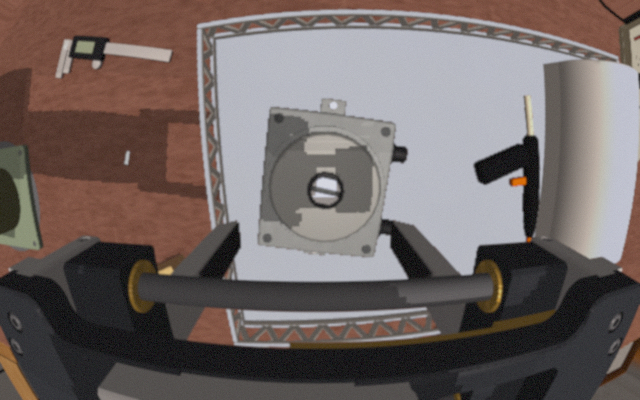

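View pics/w2.png

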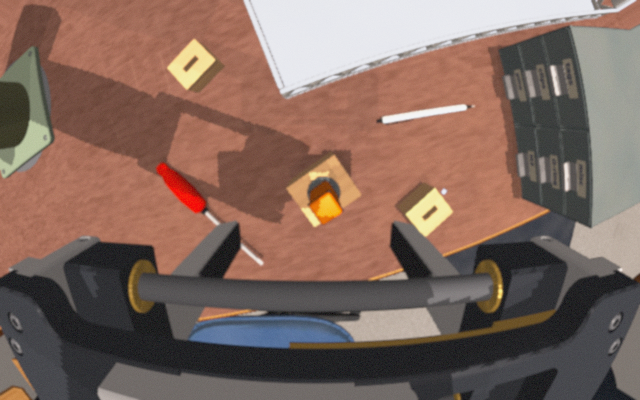

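```bash
cat >> h.py <<'E'
def ortho(d,cx,cy,z,half,n=600):
    # rows: x decreasing downwards ; cols: y decreasing rightwards
    g=np.linspace(half,-half,n); X,Y=np.meshgrid(cx+g,cy+g,indexing='ij')
    p=pw(d,np.c_[X.ravel(),Y.ravel(),np.full(X.size,z)]).astype(np.float32).reshape(n,n,2)
    return cv2.remap(d['image'],p[...,0],p[...,1],cv2.INTER_CUBIC)
E
python3 - <<'E'
from h import *
a=np.load("w1.npy",allow_pickle=True).item();b=np.load("w2.npy",allow_pickle=True).item()
cv2.imwrite("pics/o1.png",np.hstack([ortho(a,604,22,72,30,400),ortho(a,604,22,62,100,400)]))
cv2.imwrite("pics/o2.png",np.hstack([ortho(b,494,-310,130,50,400),ortho(b,494,-310,56,50,400)]))
E
```

```text
(no output)
```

View pics/o1.png

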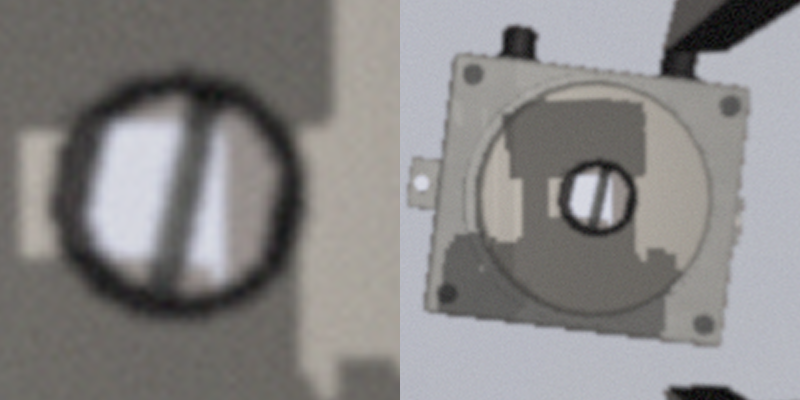

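View pics/o2.png

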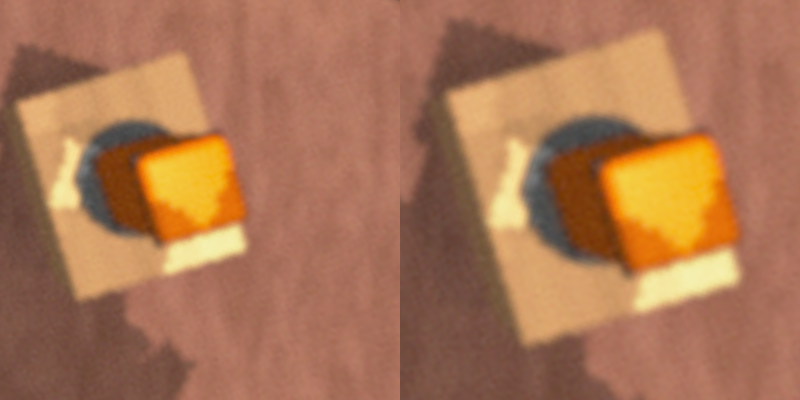

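w1 shows the cam at (325,190) with its slot at about -12° in world yaw. w2 shows the stand and key at (324,190). The stand measures 66 x 56 mm with its long axis at about 17.5°, which fits the description. I'll grip across the blade's thickness, so the jaws centre the direction that matters for the fit.

Run:
```python
from h import *
th=np.radians(17.3+90)
manip.grip(60,50)
manip.reach((497,-308,165),down(th)); 
manip.move_linear((497,-308,75),max_speed=150)
manip.dwell(0.2); print(manip.current_position(),manip.current_force(),manip.current_time())
for n in ["scene"]:
    d=cam(n); cv2.imwrite("pics/g1.png",cv2.resize(d['image'][180:300,320:470],None,fx=5,fy=5))
```

```text
[ 497.94926188 -308.74915218   76.49686553] [-0.59493415  0.61713602 -0.20741797] 8.75
```

View pics/g1.png

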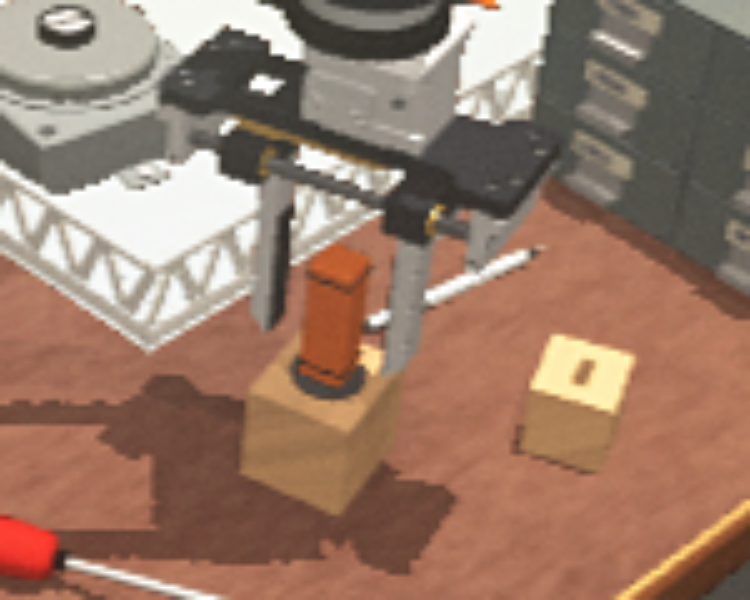

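The fingers straddle the handle (pixel 335,310 in the crop). I'll close and lift.

Run:
```python
from h import *
manip.grip(15,50); manip.dwell(0.2)
p=np.array(manip.current_position()); R=Rn.from_quat(manip.current_tool_rot()).as_matrix()
print(p,np.degrees(np.arctan2(R[1,1],R[0,1])),R[:,0],manip.current_gripper_width(),manip.current_force(),manip.current_time())
np.save('grasp.npy',p)
t=np.array([497,-308,200.]); manip.move_linear(t,max_speed=150)
manip.dwell(0.2)
print(manip.current_position(),manip.current_gripper_width(),manip.current_force(),manip.current_wrist_torque(),manip.current_time())
d=cam("scene"); cv2.imwrite("pics/g2.png",cv2.resize(d['image'][120:300,320:470],None,fx=3.3,fy=3.3))
d=cam("wrist"); cv2.imwrite("pics/g2w.png",d['image'])
```

```text
[ 497.13023127 -308.25024391   74.9907966 ] 107.29959441841763 [ 2.98840922e-04 -4.83905139e-04 -9.99999838e-01] 23.83604546354573 [ 0.03216271 -0.7811594  -0.34717898] 9.65
[ 496.36083103 -307.4414607   198.58962996] 23.497591526470217 [ 0.11850991 -0.80840177 -2.18348852] [0.03003142 0.00855589 0.00606242] 10.8333
```

View pics/g2.png

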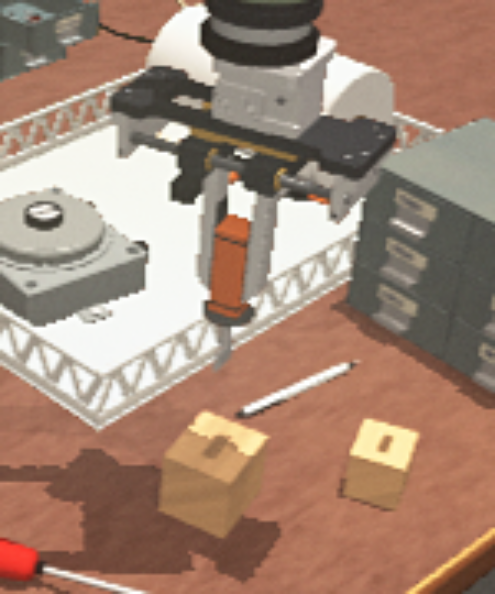

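View pics/g2w.png

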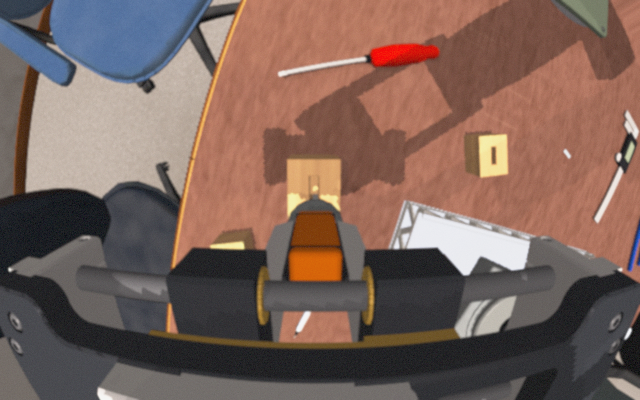

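The key is held, and the empty pocket shows at (315,185) in the wrist view. Now I'll look at the cam from two opposite yaws, with the camera straight above it, so the calibration bias cancels.

Run:
```python
from h import *
C=np.array([604.5,24.5])
ims=[]
for k,deg in enumerate([-102,78]):
    th=np.radians(deg); t=C+75*np.array([np.sin(th),-np.cos(th)])
    manip.reach((t[0],t[1],205),down(th)); manip.dwell(0.5)
    d=cam("wrist"); np.save(f"w3{k}.npy",d,allow_pickle=True); cv2.imwrite(f"pics/w3{k}.png",d['image'])
    print(manip.current_position(),manip.current_time(),rw(d,(315,198),72),[(np.round(x['rect'],1).tolist(),x['conf'], rw(d,x['rect'][:2],73).round(1)) for x in manip.find_in("cam","wrist")])
    ims.append(ortho(d,604,24,73,30,400))
cv2.imwrite("pics/o3.png",np.hstack(ims))
```

```text
[531.13053594  40.08083871 204.97992424] 15.0333 [523.24856442  41.99977253  72.        ] [([315.7, 119.1, 26.4, 29.6], 0.69, array([602.1,  24.5,  73. ]))]
[677.86393319   8.90823034 205.00650541] 18.3083 [684.74261971   7.61343683  72.        ] [([316.7, 119.3, 24.0, 31.6], 0.57, array([606.3,  26. ,  73. ]))]
```

View pics/o3.png

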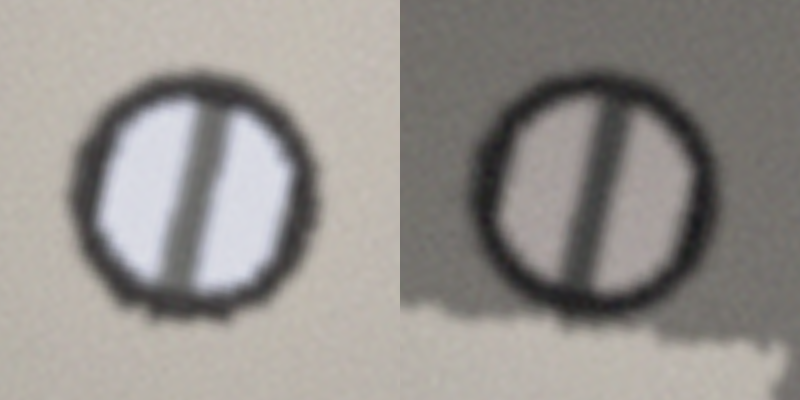

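View pics/w31.png

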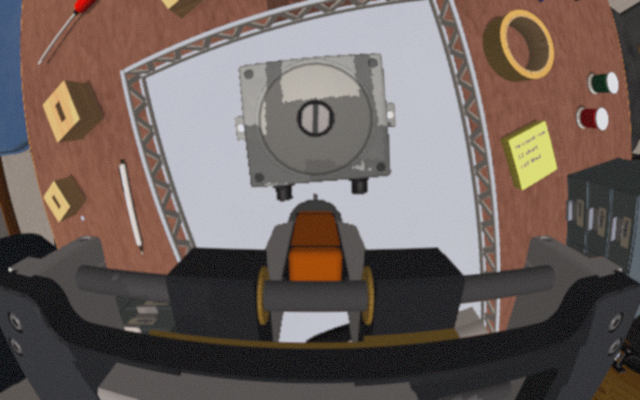

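Run:
```python
from h import *
from scipy.optimize import least_squares
for f,z0 in [("w30",73),("w31",73),("w1",73)]:
    d=np.load(f+".npy",allow_pickle=True).item(); n=600
    im=cv2.cvtColor(ortho(d,604,24,73,30,n),cv2.COLOR_BGR2GRAY).astype(float); s=60/(n-1); im=cv2.GaussianBlur(im,(0,0),5)
    # dark ring template fit: minimise mean gray on ring r in[15.3,18.6], maximize outside
    g=np.linspace(30,-30,n); X,Y=np.meshgrid(604+g,24+g,indexing='ij')
    best=None
    a=np.linspace(0,2*np.pi,180)
    def samp(x,y): return cv2.remap(im.astype(np.float32),((24+30-y)/s).astype(np.float32),((604+30-x)/s).astype(np.float32),cv2.INTER_LINEAR)
    for cx in np.arange(601,609,.25):
        for cy in np.arange(20,29,.25):
            x=cx+17*np.cos(a);y=cy+17*np.sin(a); v=samp(x[None],y[None]).mean()
            if best is None or v<best[0]: best=(v,cx,cy)
    _,cx,cy=best
    # slot: darkest line param (angle, offset from centre)
    bl=None; u=np.linspace(-11,11,60)
    for an in np.radians(np.arange(-30,10,.5)):
        for off in np.arange(-4,4,.2):
            c,sn=np.cos(an),np.sin(an); v=0
            for k in (-1.5,0,1.5):
                x=cx+u*c-(off+k)*sn; y=cy+u*sn+(off+k)*c; v+=samp(x[None],y[None]).mean()
            if bl is None or v<bl[0]: bl=(v,np.degrees(an),off)
    prof=[round(float(samp(np.array([[cx+r*np.cos(q) for q in a]]),np.array([[cy+r*np.sin(q) for q in a]])).mean())) for r in np.arange(12,23,.5)]
    print(f,cx,cy,bl,prof)
```

```text
w30 604.25 24.75 (np.float32(358.33713), np.float64(-13.5), np.float64(3.552713678800501e-15)) [200, 196, 187, 174, 154, 132, 109, 90, 77, 70, 72, 81, 96, 116, 136, 154, 168, 177, 182, 184, 185, 185]
w31 604.75 24.75 (np.float32(237.86526), np.float64(-13.5), np.float64(-0.19999999999999662)) [144, 141, 135, 125, 112, 95, 77, 61, 50, 44, 44, 50, 61, 74, 87, 99, 108, 114, 118, 121, 123, 124]
w1 604.5 25.25 (np.float32(314.80603), np.float64(-12.5), np.float64(-0.7999999999999972)) [156, 149, 139, 127, 112, 95, 79, 64, 53, 46, 44, 48, 56, 69, 82, 96, 107, 115, 120, 123, 124, 124]
```

Run:
```python
from h import *
q=down(np.radians(76.5))
manip.reach((604.5,24.75,150),q); manip.dwell(0.6)
f0=np.array(manip.current_force()); p=manip.current_position(); print(p,f0,manip.current_wrist_torque(),manip.current_time())
np.save('f0.npy',f0)
z=150
manip.move_linear((604.5,24.75,142),q,max_speed=40); z=142
while z>129:
    f=np.array(manip.current_force())-f0; p=np.array(manip.current_position())
    print(z,p.round(2),f.round(2),round(manip.current_time(),2))
    if f[2]>4: break
    z-=1; manip.move_linear((604.5,24.75,z),q,max_speed=10)
d=cam("wrist"); cv2.imwrite("pics/in.png",d['image'])
d=cam("scene"); cv2.imwrite("pics/ins.png",cv2.resize(d['image'][130:230,270:420],None,fx=5,fy=5,interpolation=cv2.INTER_CUBIC))
```

```text
[604.64788708  24.67613798 150.03526736] [ 0.36537778 -0.39262849 -1.21436044] [ 0.00259677 -0.02202648 -0.01627036] 19.4167
142 [603.93  24.82 141.23] [ 0.14  0.43 -0.68] 19.77
141 [604.55  24.74 141.06] [-0.24  0.22  1.12] 20.02
140 [604.47  24.75 139.96] [ 0.61  0.51 -0.58] 20.27
139 [604.43  24.74 138.91] [ 0.57  1.32 -0.12] 20.52
138 [604.39  24.76 137.85] [-0.45  0.2  -0.26] 20.77
137 [604.42  24.76 136.89] [ 0.01  0.21 -0.51] 21.02
136 [604.42  24.73 135.89] [-0.35  1.03 -0.76] 21.27
135 [604.42  24.76 134.9 ] [-1.09 -0.02 -0.04] 21.52
134 [604.41  24.77 133.88] [0.14 0.63 0.57] 21.77
133 [604.42  24.76 132.9 ] [-0.15  0.12 -0.6 ] 22.02
132 [604.43  24.75 131.9 ] [-1.01  1.1   0.22] 22.27
131 [604.73  24.73 131.48] [-1.47  0.51  1.77] 22.52
130 [604.8   24.71 131.36] [-2.36 -0.39  6.56] 22.77
```

View pics/ins.png

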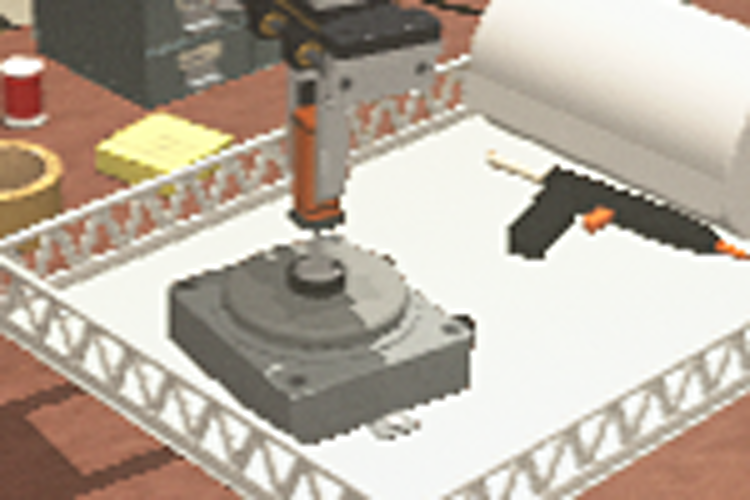

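Contact came at TCP 131.4, so the tip is at about 67.4 mm. A blade resting on the cam's top would be at least 70.4 mm, so it is home and the tray floor is about 3 mm thick. Now I'll turn clockwise by feel.

```bash
cat > turn.py <<'E'
from h import *
import sys,json
f0=np.load('f0.npy'); t0=-0.016
def rd():
    F=[];T=[]
    for _ in range(3):
        F.append(manip.current_force()); T.append(manip.current_wrist_torque()[2])
    R=Rn.from_quat(manip.current_tool_rot()).as_matrix()
    return np.mean(F,0)-f0,np.mean(T)-t0,np.array(manip.current_position()),np.degrees(np.arctan2(R[1,1],R[0,1]))
def go(th,zc,n,tmax,step1,step2,thsw):
    for i in range(n):
        f,t,p,y=rd()
        print(f"{th:.1f} yaw{y:.1f} p{p.round(2)} zc{zc:.2f} f{f.round(1)} t{t:.3f} {manip.current_time():.2f}")
        if t>tmax or abs(f[2])>14 or np.hypot(f[0],f[1])>20: print("STOP"); break
        th-= step1 if th>thsw else step2
        zc=min(zc,p[2]+0.2) + np.clip((f[2]-5)/4.8,-0.5,0.5)*0.7
        manip.move_linear((604.5,24.75,zc),down(np.radians(th)),max_speed=20)
    json.dump([th,zc],open('st.json','w'))
E
python3 - <<'E'
from turn import *
go(76.5,130,6,0.22,4,2,25)
E
```

```text
76.5 yaw76.5 p[604.79  24.76 131.38] zc130.00 f[-3.3  0.4  7.2] t0.010 22.87
72.5 yaw72.6 p[604.94  24.54 131.37] zc130.32 f[-1.4  0.2  5.9] t0.013 23.12
68.5 yaw68.7 p[604.95  24.55 131.21] zc130.45 f[-2.2  0.3  7.4] t0.030 23.37
64.5 yaw64.7 p[604.89  24.57 131.07] zc130.80 f[-0.4 -0.3  5.6] t0.073 23.62
60.5 yaw60.7 p[604.85  24.61 130.92] zc130.89 f[-0.6 -0.7  4.2] t0.011 23.87
56.5 yaw56.7 p[604.84  24.6  130.76] zc130.78 f[-0.  -0.8  3.8] t0.054 24.12
```

Run:
```python
from turn import *
th,zc=json.load(open('st.json'))
go(th,zc,32,0.20,4,1.5,22)
```

```text
52.5 yaw52.7 p[604.82  24.64 130.6 ] zc130.61 f[ 0.9 -0.8  2.1] t0.058 24.37
48.5 yaw48.7 p[604.82  24.67 130.43] zc130.26 f[ 1.3 -0.8  3.3] t0.035 24.62
44.5 yaw44.7 p[604.82  24.69 130.22] zc130.01 f[ 1.  -0.6  4.2] t0.042 24.87
40.5 yaw40.7 p[604.81  24.74 130.04] zc129.89 f[ 1.5 -1.   3. ] t0.063 25.12
36.5 yaw36.7 p[604.84  24.72 129.88] zc129.60 f[ 1.3 -1.6  4.3] t0.019 25.37
32.5 yaw32.7 p[604.84  24.73 129.7 ] zc129.49 f[ 2.5 -1.   4. ] t0.047 25.62
28.5 yaw28.7 p[604.82  24.72 129.51] zc129.34 f[ 2.8 -0.8  4.2] t0.040 25.87
24.5 yaw24.7 p[604.81  24.74 129.33] zc129.24 f[2.8 0.4 4.5] t0.042 26.12
20.5 yaw20.7 p[604.82  24.73 129.21] zc129.16 f[ 2.9 -1.6  3.8] t0.100 26.37
19.0 yaw19.1 p[604.82  24.72 129.13] zc128.99 f[ 2.9 -0.6  4.5] t0.098 26.62
17.5 yaw17.6 p[604.83  24.77 129.08] zc128.92 f[ 3.6 -1.   3.1] t0.103 26.87
16.0 yaw16.1 p[604.83  24.76 128.96] zc128.65 f[ 4.7 -0.5  5.1] t0.051 27.12
14.5 yaw14.6 p[604.83  24.72 128.9 ] zc128.67 f[ 4.  -0.9  4.7] t0.128 27.37
13.0 yaw13.1 p[604.84  24.77 128.84] zc128.63 f[ 5.1 -0.7  4.6] t0.084 27.62
11.5 yaw11.6 p[604.83  24
[... 492 characters left out ...]
29.37
1.0 yaw1.1 p[604.89  24.75 128.34] zc128.22 f[ 5.1 -0.1  4.6] t0.060 29.62
-0.5 yaw-0.4 p[604.9   24.74 128.29] zc128.16 f[ 5.2 -0.4  4.4] t0.048 29.87
-2.0 yaw-1.9 p[604.88  24.72 128.2 ] zc128.06 f[ 5.1 -0.1  4.6] t0.117 30.12
-3.5 yaw-3.4 p[604.89  24.73 128.14] zc128.00 f[4.6 0.3 4.6] t0.104 30.37
-5.0 yaw-4.9 p[604.93  24.73 128.1 ] zc127.94 f[ 3.8 -1.2  5.2] t0.094 30.62
-6.5 yaw-6.4 p[604.89  24.72 128.02] zc127.97 f[ 4.9 -0.7  3.2] t0.112 30.87
-8.0 yaw-7.9 p[604.93  24.72 127.94] zc127.72 f[ 5.1 -1.2  5.5] t0.068 31.12
-9.5 yaw-9.4 p[604.91  24.69 127.92] zc127.79 f[ 5.3 -1.1  4.6] t0.172 31.37
-11.0 yaw-10.9 p[604.96  24.7  127.91] zc127.73 f[ 4.8 -0.4  4.4] t0.288 31.62
STOP
```

Torque rose from 0.10 to 0.17 and then 0.29 N m, while z levelled off at 127.91 after a drop of about 3.5 mm. That fits the hard stop. I'll hold briefly and confirm.

Run:
```python
from turn import *
th,zc=json.load(open('st.json'))
for i in range(3):
    manip.dwell(0.15); f,t,p,y=rd(); print(y,p.round(2),f.round(1),round(t,3),manip.current_time())
```

```text
-10.901892767868578 [604.95  24.69 127.9 ] [ 5.5 -0.5  4.6] 0.326 31.7667
-10.902755074426903 [604.94  24.67 127.9 ] [5.8 0.1 4.7] 0.35 31.9167
-10.8996217285773 [604.95  24.69 127.93] [4.8 0.1 3.8] 0.314 32.0667
```

It is at the stop: about 0.33 N m steady with no further drop. I'll ease the torque off within the play, then lift straight out.

Run:
```python
from turn import *
th,zc=json.load(open('st.json'))
x,y0=604.5,24.75
for k in (2,4,5.5):
    manip.move_linear((x,y0,127.8+0.1*k/2),down(np.radians(th+k)),max_speed=20)
    f,t,p,y=rd(); print(y.round(1),p.round(2),f.round(1),round(t,3))
z=129
for z in (129,131,133,135,138):
    manip.move_linear((x,y0,z),max_speed=20); f,t,p,y=rd(); print(z,p.round(2),f.round(1),round(t,3))
    if f[2]<-8: print("drag");break
manip.move_linear((x,y0,190),max_speed=100); print(manip.current_gripper_width(),manip.current_time())
```

```text
-8.9 [604.87  24.69 127.91] [ 4.5 -0.3  4.8] 0.159
-6.9 [604.72  24.74 127.92] [5.7 0.2 4.9] 0.091
-5.4 [604.6   24.77 127.92] [5.  0.2 4.9] 0.055
129 [604.52  24.81 128.03] [ 5.4 -0.7  1.1] 0.129
131 [604.36  24.98 129.74] [5.9 0.9 0.7] 0.094
133 [604.08  25.09 131.46] [ 5.9 -0.5 -1.3] 0.048
135 [601.06  25.27 133.84] [-1.2 -0.1  7.9] -0.021
138 [602.28  25.12 136.2 ] [-0.9  0.3  0.5] 0.026
23.752755130179377 34.7833
```

```bash
python3 - <<'E'
from h import *
manip.dwell(0.3); print(manip.current_position(),manip.current_force(),manip.current_wrist_torque())
th=np.radians(20); C=np.array([604.5,24.75]); t=C+75*np.array([np.sin(th),-np.cos(th)])
manip.reach((t[0],t[1],205),down(th)); manip.dwell(0.4)
d=cam("wrist"); cv2.imwrite("pics/w4.png",d['image']); cv2.imwrite("pics/o4.png",ortho(d,604,24,70,30,400))
d=cam("scene"); cv2.imwrite("pics/s4.png",cv2.resize(d['image'][100:260,280:440],None,fx=3.7,fy=3.7,interpolation=cv2.INTER_CUBIC))
print(manip.current_time())
E
python3 -c "
import cv2,numpy as np
a=cv2.imread('pics/o4.png');w=cv2.imread('pics/w4.png')[60:330,200:440];w=cv2.resize(w,(356,400));cv2.imwrite('pics/c4.png',np.hstack([a,w]))"
```

```text
[604.02601909  24.79978223 189.17573148] [-0.30118264  0.7691786  -1.0831507 ] [-0.06055454  0.1512225   0.00777212]
36.175
```

View pics/c4.png

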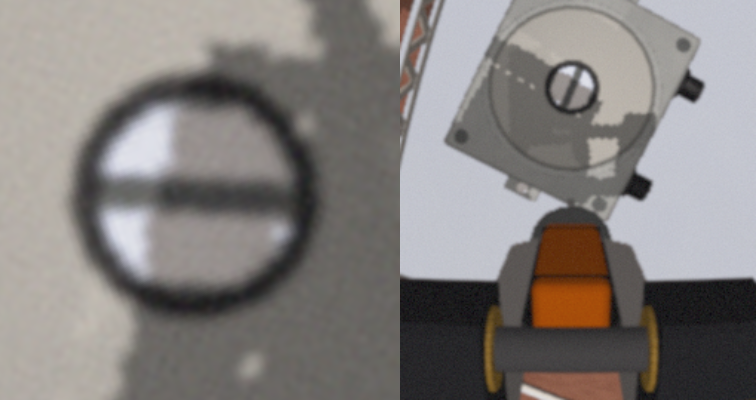

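View pics/s4.png

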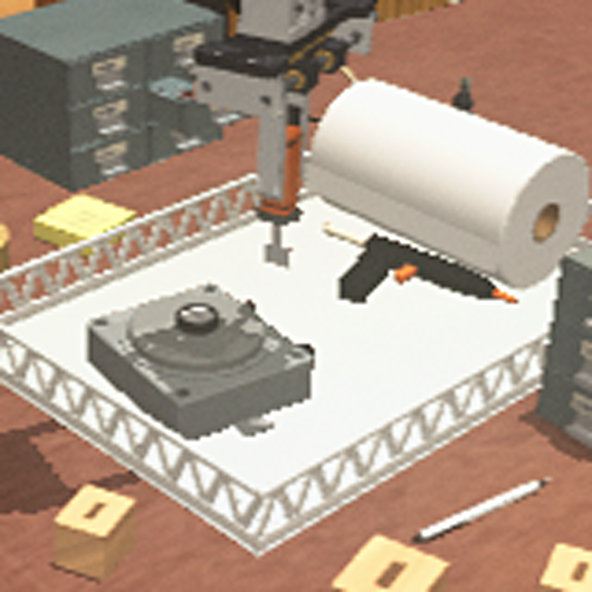

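Slot now at about -91°, a turn of about 78°, which agrees with the 3.47 mm drop. Before placing, I'll check whether the key shifted in the hand by comparing the wrist views.

Run:
```python
import cv2,numpy as np
a=cv2.imread('pics/g2w.png')[180:320,240:390];b=cv2.imread('pics/w4.png')[180:320,240:390]
def m(i):
    h=cv2.cvtColor(i,cv2.COLOR_BGR2HSV); k=((h[...,0]>4)&(h[...,0]<22)&(h[...,1]>180)&(h[...,2]>80)).astype(np.uint8)
    n,l,s,c=cv2.connectedComponentsWithStats(k); j=1+np.argmax(s[1:,4]); return s[j],c[j]
print(m(a),m(b))
cv2.imwrite('pics/cmp.png',cv2.resize(np.hstack([a,b]),None,fx=2.6,fy=2.6,interpolation=cv2.INTER_CUBIC))
o=cv2.GaussianBlur(cv2.cvtColor(cv2.imread('pics/o4.png'),cv2.COLOR_BGR2GRAY),(0,0),2).astype(float)
cs=np.r_[110:150,170:280]; r=[160+np.argmin(o[160:225,c]) for c in cs]; k=np.polyfit(cs,r,1); print('slot slope deg',np.degrees(np.arctan(k[0])))
```

```text
(array([  48,   32,   55,   69, 3204], dtype=int32), array([75.02808989, 68.65948814])) (array([  49,   67,   53,   34, 1752], dtype=int32), array([74.93436073, 83.76027397]))
slot slope deg 3.123695826131434
```

View pics/cmp.png

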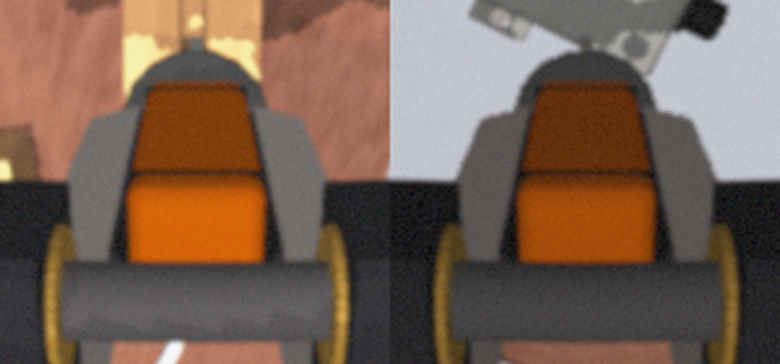

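The key sits the same in the hand (identical outline in both crops). Now back to the stand, to the recorded grasp pose.

Run:
```python
from h import *
q=down(np.radians(107.3)); x,y=497.1,-308.2
manip.reach((x,y,200),q); manip.move_linear((x,y,135),max_speed=80); manip.dwell(0.5)
f0=np.array(manip.current_force()); print(manip.current_position(),f0,manip.current_time())
for z in list(range(127,74,-4))+[75,74.5,74]:
    manip.move_linear((x,y,z),max_speed=40 if z>80 else 10)
    f=np.mean([manip.current_force() for _ in range(3)],0)-f0; p=manip.current_position(); print(z,p.round(2),f.round(1))
    if f[2]>6 or np.hypot(f[0],f[1])>10: print("contact");break
manip.dwell(0.2); print(manip.current_position(),np.array(manip.current_force())-f0,manip.current_wrist_torque(),manip.current_time())
d=cam("scene"); cv2.imwrite("pics/s5.png",cv2.resize(d['image'][180:300,320:470],None,fx=5,fy=5))
```

```text
[ 497.14912747 -308.22539348  135.12462525] [-0.54481453 -0.08224285 -1.58569602] 39.4
127 [ 496.68 -307.83  126.25] [ 0.1 -0.2 -0.1]
123 [ 496.84 -308.01  122.58] [ 0.  -0.  -1.1]
119 [ 496.85 -307.99  118.6 ] [ 0.2 -0.3 -0.6]
115 [ 496.85 -308.01  114.6 ] [ 0.3 -0.7 -0.6]
111 [ 496.86 -307.99  110.58] [ 1.  -0.7  0.5]
107 [ 496.82 -307.99  106.58] [ 0.9 -0.4 -0.2]
103 [ 496.99 -308.23  102.69] [0.2 0.  0.2]
99 [ 496.99 -308.27   98.68] [ 1.  -0.5 -0.4]
95 [ 497.01 -308.27   94.7 ] [ 0.7 -0.6 -0.4]
91 [ 497.05 -308.29   90.71] [ 0.6 -0.9 -0.8]
87 [ 497.02 -308.3    86.72] [ 1.5 -1.4 -0.7]
83 [ 497.04 -308.27   82.69] [ 1.1 -1.3  0.2]
79 [ 497.12 -308.23   78.89] [ 1.1 -0.9 -0.5]
75 [ 497.13 -308.29   74.99] [ 0.5 -1.7  0.8]
75 [ 497.14 -308.3    75.01] [ 0.5 -1.2  0.1]
74.5 [ 497.13 -308.24   74.94] [ 0.1 -1.6  4.7]
74 [ 497.17 -308.26   74.96] [-1.5 -0.3  6.6]
contact
[ 497.1593091  -308.25363476   74.93697153] [-0.86223754 -0.18838935  7.07036264] [0.1119455  0.34757684 0.02765726] 44.55
```

View pics/s5.png

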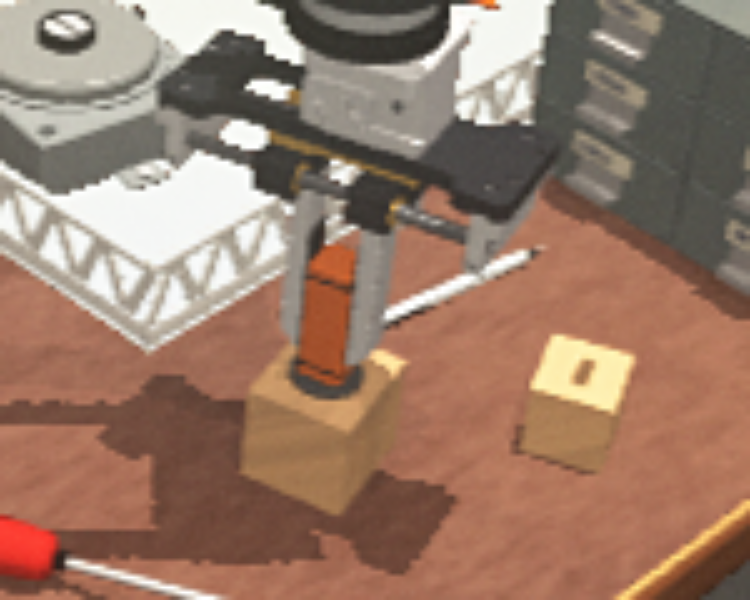

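The flange rests on the stand's top at the same height as at the start (74.95), with contact felt. I'll release and withdraw.

Run:
```python
from h import *
manip.move_linear((497.1,-308.2,75),max_speed=10)
manip.grip(60); manip.dwell(0.2)
manip.move_linear((497.1,-308.2,190),max_speed=120); 
th=np.radians(20); C=np.array([604.5,24.75]); t=C+75*np.array([np.sin(th),-np.cos(th)])
d=cam("wrist"); cv2.imwrite("pics/w6.png",d['image'])
manip.reach((t[0],t[1],230),down(th)); manip.dwell(0.4)
d=cam("wrist"); np.save('w7.npy',d,allow_pickle=True); cv2.imwrite("pics/o7.png",ortho(d,604,24,70,30,400))
d=cam("scene"); cv2.imwrite("pics/s7.png",cv2.resize(d['image'][180:320,290:470],None,fx=4.2,fy=4.2,interpolation=cv2.INTER_CUBIC))
print(manip.current_position(),manip.current_time(),manip.current_force())
```

```text
[630.14011129 -45.84041467 230.03140601] 49.2 [ 0.26859709 -0.66333158  0.73586835]
```

View pics/s7.png

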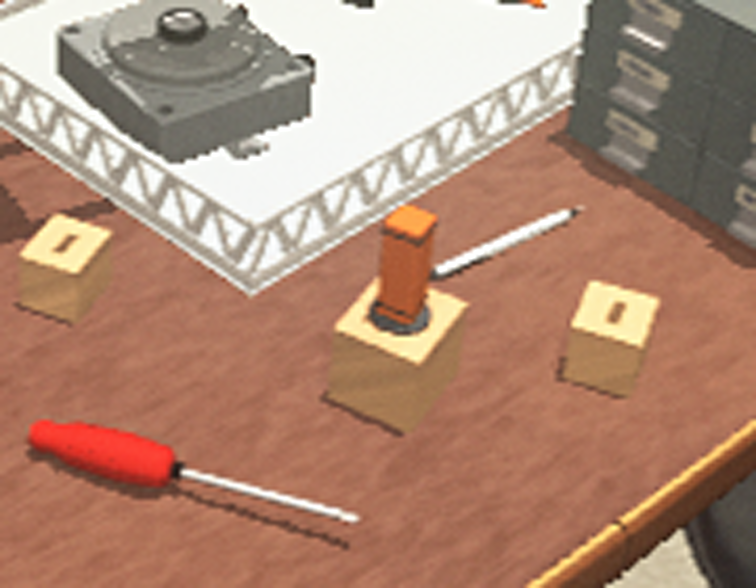

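View pics/o7.png

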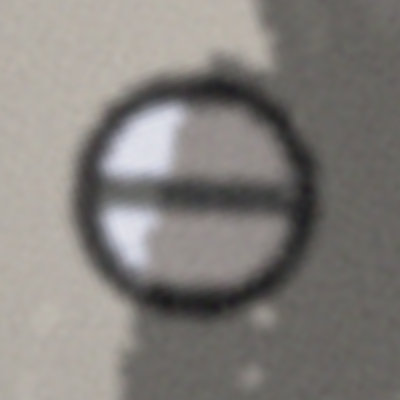

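The key stands upright in the stand at (405,265) with its flange flat on the top. The slot still sits at the seated angle, and the pen, screwdriver and tape roll were never approached. Handing in.

Run:
```python
from h import *
manip.job_done(); print(manip.current_time())
```

```text
the job is handed in; nothing more can be done
the job is handed in; nothing more can be done
```

The job is handed in, at about 49 s of the 72 s allowed. I took the key from the largest stand, turned the cam clockwise to its stop and stood the key back in the same stand, released. There is no verdict from the system, so this rests on my own checks.

- **Blade home:** contact came with the tip at about 67.4 mm, which is too low for the blade to be resting on the cam's top.
- **Cam at its stop:** the blade's height stopped falling after a drop of 3.5 mm, and the torque rose from about 0.1 to 0.33 N m. The last pictures show the slot turned about 78 to 80°, which fits that drop, and unchanged after I put the key back.
- **Key returned:** the gripper reached the same height as when it first picked up the key, with contact felt. The last picture shows the key upright with its flange flat on the stand.
- **Bystanders:** the last picture shows the screwdriver and pen undisturbed. The tape roll was out of its view, but the arm never went near it.

**Checks that were less clean:**
- At the stop the torque read between 0.31 and 0.35 N m, right at the advised limit for a moment.
- At the stop the hand was turned 8 to 10° further than the slot. That is more than the 4° of blade play, and I put the rest down to give in the grip and arm.
- On lifting out there was a small sideways release of about 3 mm, with up to about 6 N. The key had not shifted in the hand afterwards.

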